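Open the screw press two true turns

TASK

Open the closed screw press for the next glue-up: lift the loose dust cap off the top of its spindle and set it upright, mouth down, into the large round recess of the wooden holder. Then wind the handwheel anticlockwise (seen from above) by its handle: the wheel is loose on its nut, so first take up its free play until the spindle just begins to rise, and from there give it two full turns and leave it.

Things in the scene. Friction and masses are not known exactly. Their poses are not given: they have to be found in the camera images.
- press: bench screw press of dark enamelled iron, bolted down and closed (platen on the bed): base 150 x 190 mm, two columns 150 mm apart along its y, a crosshead, on top a level four-spoked handwheel. Origin: centre of the base's underside, on the axis of spindle and wheel; z up. Only wheel, spindle and cap stand higher than 160 mm
- wheel_axis (a point): centre of the top face of the handwheel's hub, on the upright axis of wheel and spindle, 192 mm above the counter; fixed, the wheel keeps its height. Hub 46 mm across; rim 66 mm in mean radius and 17 mm thick, its top 190 mm above the counter
- wheel: the handwheel, loose on the nut: it turns freely (under 0.5 N at the handle) through 2.5 rad between two stops, where its two dogs meet the nut's lugs. It starts inside that play, 0.7 to 2.4 rad short of the stop that opens the press, and has the play again when turned back. It stays where it is left. Origin on the wheel's axis at counter height; it turns with the wheel
- nut: the spindle's nut under the wheel, with two lugs seen between the spokes. Carried round by the wheel against about 0.5 N m of friction (7 to 8 N at the handle, along its circle); each full turn anticlockwise raises the spindle 10 mm. Origin on the wheel's axis at counter height; it turns with the nut and stands still while the wheel is in its play
- grip_mid (a point): the handle's grip: an upright round wooden grip 22 mm in diameter and 52 mm high that stands on the rim, 66 mm from the wheel's axis, and spins freely about its own upright axis, so that it can be held from above with an unchanging hand while it is carried round in a circle. The point is on the grip's axis, 30 mm above its foot, 222 mm above the counter and 22 mm below the grip's top
- spindle_end (a point): centre of the top end of the threaded steel spindle, 22 mm in diameter, 40 mm above the hub's top when closed (under the cap at the start). The spindle does not turn; it rises out of the hub as the press opens
- spindle (a joint): rise of spindle and platen in m: 0 closed on the bed (at the start), 0.010 per turn of the nut, 0.020 after two turns; 0.055 at most
- cap: loose aluminium dust cap, an upside-down cup 40 mm in outer diameter and 60 mm high, 30 mm inside and 54 mm deep, 0.1 to 0.25 kg. It covers the spindle's end and stands on the hub; the spindle has no room to rise under it. Origin: centre of its open lower rim; z points up through the closed top. Between it and the wheel's upright handle there are 35 mm free (the handle ends 8 mm below the top of the cap); all round otherwise it stands free
- holder: light wooden block 125 x 80 mm, 36 mm high, fixed on the counter, with one large and one small (26 mm) round recess. Origin: centre of its underside; x along its length
- recess (a point): centre of the floor of the large recess in the holder: 46 mm in diameter, 14 mm deep, floor 22 mm above the counter, mouth 36 mm above it
- bottle_glue: brown glue bottle, 50 mm in diameter and 130 mm high, standing loose on the counter; bystander. Origin: centre of its underside
- wax_tin: round wax tin, 62 mm in diameter and 25 mm high, loose; bystander. Origin: centre of its underside
- brush: wooden brush, 194 mm long, lying loose behind the press; bystander. Origin: centre of its underside
Things that resemble listed ones, but are neither listed nor needed, are in the scene too. Of the things that look like the cap, the smallest one is meant.

How it is judged (in metres and radians):
On the way, in this order (a step that is already met when the one before it is completed fails the run):
1. the cap stands released in the holder's recess while the press is still closed (horizontal distance between cap and recess below 0.006 m and z of cap in the frame of recess below 0.004 m and angle between cap's own z axis and vertical below 0.1 rad and contact force between cap and the fingers below 0.1 N and value of joint spindle below 0.002 m), for 0.2 s.
2. the free play is taken up and the spindle has begun to rise (value of joint spindle above 0.003 m).
At the end, for the whole second after the job is handed in: The press stands open by two turns of its nut, 20 mm (within 0.7 mm, about 25 degrees of the turn), and is still; the cap stands upright (within 0.1 rad) on the floor of the large recess, its axis within 6 mm of the recess's centre (value of joint spindle between 0.0193 and 0.0207 m and velocity of joint spindle between -0.0005 and 0.0005 m/s and horizontal distance between cap and recess below 0.006 m and z of cap in the frame of recess below 0.004 m and angle between cap's own z axis and vertical below 0.1 rad and linear speed of cap below 0.02 m/s); the robot touches nothing.
It fails at once if the cap falls instead of being set down (contact force between cap and the fingers below 0.05 N and linear speed of cap above 0.65 m/s).
It fails at once if a bystander is shifted by more than 25 mm (distance of any of bottle_glue, wax_tin, brush from where it was at the start of the episode above 0.025 m).
It also fails if it takes over 72 s, if anything falls off the work surface, if the arm or the gripper's body presses on something with over 40 N, if the wrist force passes 120 N, or if a joint passes its speed limit or range.

ROBOT

A 7-joint arm with a two-finger parallel gripper is mounted at the origin on a cart in front of the work surface, level with it; the furniture and walls round the work are solid. World frame = base frame: x ahead of the robot, y to its left, z up, the work surface at z = 0. Lengths are in mm, angles in rad, forces in N, time in s.
With the tool pointing down it reaches from about 400 to 750 mm from the base axis. Payload 19.5 kg.
Tool frame: the origin (TCP) lies at the very end of the fingers, on their centre line; the grasp point (between the pads) lies 19 mm behind it (env.hold_point_z is the distance from the TCP to the grasp point, in mm); z points along the fingers, y is the direction in which the jaws open and shut (so a half turn about z gives the same grasp; the last joint's range is limited). The gripper opens to 85 mm and grips with 20 to 120 N. Pads are 22 mm wide; open, the fingers measure 114 mm over their backs; the gripper's body (76 mm by 85 mm) begins 54 mm behind the grasp point. The pads swing forward as they close: fully open they stand 13 mm farther back than shut.
Start: joints at [-1.27, 0.707, -0.028, 1.485, 0.022, 0.951, -0.075], TCP at [193.257, 541.519, 196.668] pointing down, gripper open.
Joint ranges: [-2.71, 2.71], [-0.32, 2.16], [-1.57, 1.52], [0, 2.45], [-1.46, 4.6], [0, 2.02], [-2.83, 2.83]. Speed limits (rad/s): [1.89, 1.89, 2.57, 2.57, 3.01, 3.01, 3.01].

INTERFACE

Orientations are given as a unit quaternion [x, y, z, w].
In Python, from station import env gives the robot as it stands. The module is installed in compiled form; this text tells all that it offers.
- The arm moves only by the shell command python3 -m inch 'ROWS' [FORCE]. ROWS is JSON, one flat list of numbers, 7 for each row, row after row: the turn, a rotation vector about the tool's x, y, z in degrees, then the shift along the tool's x, y, z in m, then the opening, from 0 (shut) to 1 (fully open). In form: [ax, ay, az, tx, ty, tz, hand, ax, ay, az, tx, ty, tz, hand, ...]. A call has 1 to 8 rows; each row is the pose to reach, as a shift and turn from the pose commanded when the call began, along the tool's axes at that moment; what a row does not reach only later rows make up. A row lasts 1/10 s, in which the tool goes at most 50 mm and 8.59 degrees, less where a joint would pass 70% of its speed; a pose out of reach is approached as far as the arm can. A call with a gripper value outside its range is refused whole. The fingers move at their own pace and stop on an object; FORCE is the grip in N (left out, the last holds). Time passes only in rows, so rows that repeat a pose let the fingers close. It gives the time, the measured TCP pose, the force and the opening at its end, in the units of the state.
- env.observe(): the state, without advancing time (a new reading comes with each control period).
- env.capture(name): name is "side" or "top"; returns the picture (420x560x3 uint8, red, green, blue); there is no depth.
- env.camera_info(name): a dict with "fx", "fy", "cx", "cy" (pixels), "camera_from_world" (4x4, takes a point from world to camera coordinates). Camera axes: x right, y up, looking along -z (the intrinsics and any distortion apply to the point x, -y, -z); pixel columns grow to the right and rows downward; lengths in mm; the calibration is good to about 2 mm. A picture is of the moment at which its call begins. camera_info takes no time and is no camera call.
- env.sign_off(): hands the job in, once; it reports no verdict.
Trained networks look in the newest picture that a camera, given by its name, has taken for a name from the list of things; names that differ only in an ending like _2 or _b are one class to them, and where a whole thing is asked for, a point or a joint stands for the part that bears it (a point fixed in the world has none). Each returns a list of dicts, best first, with "confidence" (0 to 1); they miss things now and then, are a little off and sometimes report something else, mostly with a low value. They report only what shows in the picture. A call takes as long as a camera call. They do not tell look-alikes from the thing itself.
- env.look_for(camera, query): "at" ([x, y, z] in mm, in world coordinates, good to about 4 mm: the middle of the surface that is visible of it).
The state is a dict: "clock": time; "q": joint angles; "joint_velocities": joint speeds; "effort": joint torques, N m; "eef_pos": TCP position; "eef_rot": TCP orientation; "contact_force": force on the tool from outside, world axes, zero at the start; "torque": the same for the moment, N m; "opening": finger opening in mm.
Only numpy, scipy, OpenCV 4.12 (cv2) and the standard library are available. Lean on these libraries where they do the work, as an engineer would, in place of code of your own. Each camera call takes 0.05 s, during which the arm holds its last target. There are 200 camera calls.

## Working session

There is one attempt and no reset: what is moved stays moved. The work goes in short steps, Python scripts to look and compute and a shell command to move; the robot and the scene stay as the last step left them, time stands still between calls to the robot, and variables do not carry over. Pictures are saved under pics/ and viewed, about 8 in all and at most 12, crops included, and the job is handed in when it is done.

```bash
mkdir -p pics; cat > h.py <<'E'
from station import env
import numpy as np, cv2
def save(cam,name,crop=None,s=1):
    im=env.capture(cam)[:,:,::-1]
    if crop: x0,y0,x1,y1=crop; im=im[y0:y1,x0:x1]
    im=cv2.resize(im,None,fx=s,fy=s,interpolation=cv2.INTER_CUBIC); cv2.imwrite('pics/'+name,im)
def proj(cam,p):
    c=env.camera_info(cam);M=np.array(c['camera_from_world']);q=M[:3,:3]@np.array(p,float)+M[:3,3]
    return np.array([c['cx']+c['fx']*q[0]/-q[2], c['cy']+c['fy']*-q[1]/-q[2]])
def back(cam,u,v,z):
    c=env.camera_info(cam);M=np.array(c['camera_from_world']);R=M[:3,:3];o=-R.T@M[:3,3]
    d=R.T@np.array([(u-c['cx'])/c['fx'],-(v-c['cy'])/c['fy'],-1]);return o+d*(z-o[2])/d[2]
E
python3 - <<'E'
from h import *
o=env.observe();print(o['eef_pos'],o['eef_rot'],o['opening'],o['clock'])
a=env.capture('side');b=env.capture('top')
cv2.imwrite('pics/s0.png',a[:,:,::-1]);cv2.imwrite('pics/t0.png',b[:,:,::-1])
for c in('side','top'):
  i=env.camera_info(c);print(c,{k:i[k] for k in i if k!='camera_from_world'})
  M=np.array(i['camera_from_world']);print((-M[:3,:3].T@M[:3,3]).round(0))
  for n in('cap','press','wheel_axis','grip_mid','recess','holder','nut','bottle_glue','wax_tin','brush'):
    print(c,n,[(np.round(d['at'],0).tolist(),round(d['confidence'],2)) for d in env.look_for(c,n)][:4])
print(env.observe()['clock'])
E
```

```text
[193.17143491 541.27868922 196.23784518] [ 1.70560043e-01  9.85347142e-01 -5.25314030e-04 -7.91602298e-05] 85.55261512315865 0.0
side {'fx': 442.89150963501083, 'fy': 442.89150963501083, 'cx': 276.72992997194444, 'cy': 212.20203345445694}
[ 602. -809.  540.]
side cap [([514.0, -79.0, 229.0], 0.83), ([432.0, 89.0, 54.0], 0.72), ([603.0, 89.0, 53.0], 0.6), ([534.0, -7.0, 222.0], 0.46)]
side press [([517.0, -110.0, 49.0], 0.92), ([525.0, -77.0, 186.0], 0.52), ([524.0, -85.0, 47.0], 0.17)]
side wheel_axis [([518.0, -106.0, 51.0], 0.82)]
side grip_mid [([534.0, -10.0, 222.0], 0.48)]
side recess [([559.0, 186.0, 18.0], 0.56)]
side holder [([561.0, 191.0, 23.0], 0.6)]
side nut [([536.0, -9.0, 220.0], 0.71), ([526.0, -78.0, 188.0], 0.66)]
side bottle_glue [([662.0, 223.0, 66.0], 0.68), ([526.0, -75.0, 186.0], 0.45)]
side wax_tin [([666.0, -239.0, 25.0], 0.55)]
side brush [([668.0, -100.0, 13.0], 0.82), ([525.0, -78.0, 184.0], 0.31)]
top {'fx': 396.33656177735907, 'fy': 396.33656177735907, 'cx': 285.9392260709171, 'cy': 207.76152989936816}
[127. 243. 861.]
top cap [([592.0, 121.0, 81.0], 0.85), ([503.0, -54.0, 246.0], 0.78), ([436.0, 111.0, 87.0], 0.76)]
top press [([492.0, -42.0, 52.0], 0.68)]
top wheel_axis [([489.0, -37.0, 53.0], 0.67)]
top grip_mid [([527.0, 6.0, 229.0], 0.62)]
top recess [([524.0, 224.0, 35.0], 0.8), ([651.0, 248.0, 88.0], 0.41)]
top holder [([525.0, 226.0, 39.0], 0.68)]
top nut [([500.0, -46.0, 186.0], 0.61)]
top bottle_glue [([651.0, 247.0, 89.0], 0.9)]
top wax_tin []
top brush [([666.0, -24.0, 15.0], 0.54)]
1.1
```

View pics/s0.png

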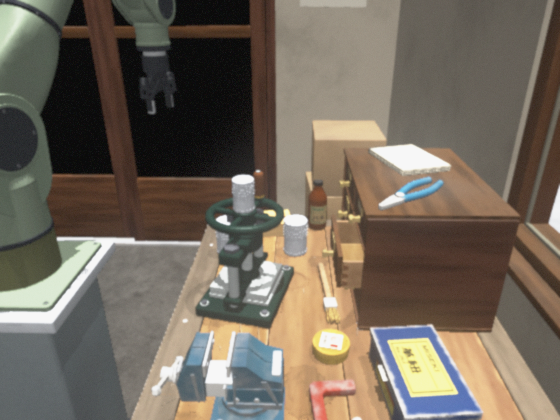

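View pics/t0.png

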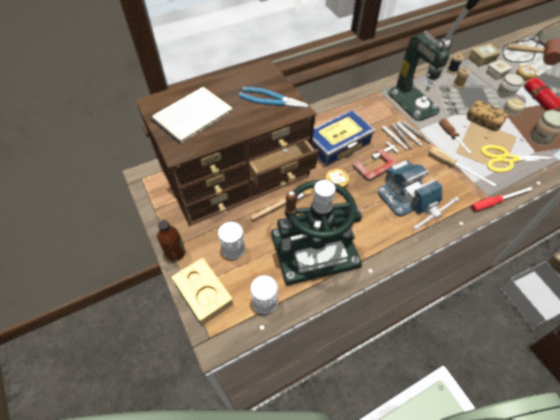

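Cap candidates are at top-view (323,195) on the spindle, (231,240), and (264,293). In the side view they're at (243,195), (295,235), and (222,232). The one on the spindle fits the description, since it stands on the hub and looks narrower. I'll confirm in an enlarged crop.

```bash
python3 - <<'E'
from h import *
t=cv2.imread('pics/t0.png');s=cv2.imread('pics/s0.png')
f=lambda im,x,y,w,h:cv2.resize(im[y:y+h,x:x+w],None,fx=4,fy=4,interpolation=cv2.INTER_CUBIC)
A=np.hstack([f(t,270,170,100,75),f(s,200,165,100,75)]);B=np.hstack([f(t,165,250,100,70),f(t,210,220,100,70)])
cv2.imwrite('pics/c1.png',np.vstack([A,B]))
E
```

```text
(no output)
```

View pics/c1.png

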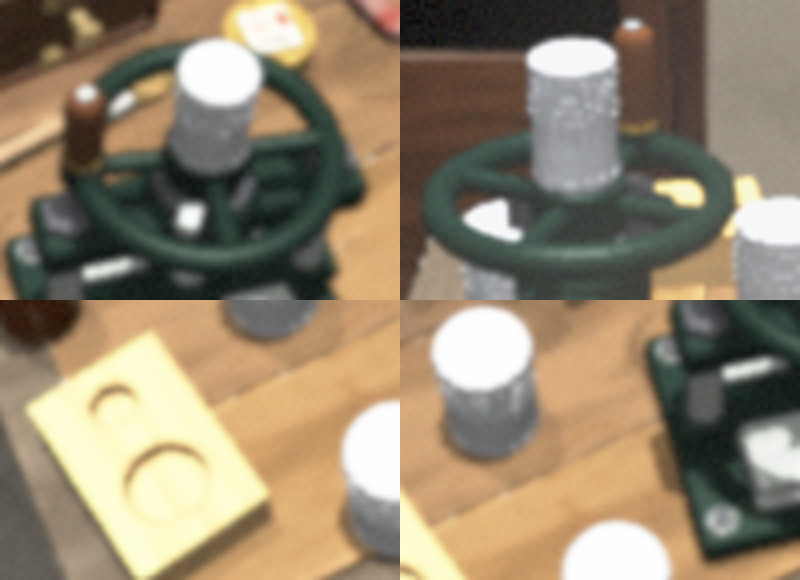

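The cap on the spindle is about 86 px wide at 4x, while the other two are about 100 px wide and farther from the camera. So the spindle cap is the smallest and the one meant. In the top crop the recess mouth is centred near (168,483) and the handle top near (86,92).

```bash
python3 - <<'E'
from h import *
for n,c,u,v,z in [('cap','top',324.4,187.6,252),('cap','side',242.4,178.9,252),('grip','top',291.1,192.6,243),('grip','side',258.1,171.1,243),('recess','top',206.6,295.35,36),('rimL','side',305.2,214.6-0,185),('rimR','side',384.2,214,185),('holdA','top',202,332.6-.4-0,36)]:
    print(n,c,back(c,u,v,z).round(1))
# holder corners in top crop
for u,v in [(28,408),(153,332),(268,495),(140,580)]: print(back('top',165+u/4-.4,250+(v-300)/4-.4,36).round(1))
print(env.observe()['contact_force'])
from scipy.spatial.transform import Rotation as R
print(R.from_quat(env.observe()['eef_rot']).as_matrix().round(4))
E
```

```text
cap top [508.8 -60.6 252. ]
cap side [509.4 -64.7 252. ]
grip top [ 5.344e+02 -5.000e-01  2.430e+02]
grip side [532.5   1.  243. ]
recess top [508.5 219.7  36. ]
rimL side [623.8 -71.2 185. ]
rimR side [769.5 -65.  185. ]
holdA top [437.3 258.6  36. ]
[587.6 272.4  36. ]
[599.7 192.4  36. ]
[476.3 174.2  36. ]
[464.7 253.2  36. ]
[ 0.14170713 -0.32670736 -0.14354607]
[[-9.418e-01  3.361e-01 -0.000e+00]
 [ 3.361e-01  9.418e-01 -1.000e-04]
 [ 0.000e+00 -1.000e-04 -1.000e+00]]
```

```bash
cat >> h.py <<'E'
from scipy.spatial.transform import Rotation as Ro
def d(*p):
    o=env.observe();R=Ro.from_quat(o['eef_rot']).as_matrix()
    return (R.T@(np.array(p)-o['eef_pos'])/1000).round(4), np.degrees(np.arctan2(R[1,1],R[0,1])).round(1), o['eef_pos'].round(1) if hasattr(o['eef_pos'],'round') else o['eef_pos'], np.round(o['contact_force'],1), round(o['opening'],1), o['clock']
E
python3 -m inch '[0,0,0,0,0,-0.05,0.7, 0,0,0,0,0,-0.1,0.7, 0,0,90,-0.5,-0.4625,-0.104,0.7, 0,0,90,-0.5,-0.4625,-0.104,0.7, 0,0,90,-0.5,-0.4625,-0.104,0.7, 0,0,90,-0.5,-0.4625,-0.104,0.7, 0,0,90,-0.5,-0.4625,-0.104,0.7, 0,0,90,-0.5,-0.4625,-0.104,0.7]' 60
python3 -c "
from h import *
print(d(509,-62.5,300))"
```

```text
clock: 1.9
eef_pos: [332.7, 273.8, 298.7]
eef_rot: [0.585, 0.811, 0.0, -0.0]
contact_force: [1.2, 0.4, -0.4]
opening: 59.6
(array([-0.3748,  0.0608, -0.0014]), np.float64(18.4), array([332.7, 273.8, 298.7]), array([ 1.2,  0.4, -0.4]), 59.6, 1.9)
```

```bash
python3 -m inch '[0,0,38,-0.37,0.06,0,0.7, 0,0,38,-0.37,0.06,0,0.7, 0,0,38,-0.37,0.06,0,0.7, 0,0,38,-0.37,0.06,0,0.7, 0,0,38,-0.37,0.06,0,0.7, 0,0,38,-0.37,0.06,0,0.7, 0,0,38,-0.37,0.06,0,0.7, 0,0,38,-0.37,0.06,0,0.7]'
python3 - <<'E'
from h import *
print(d(509,-62.5,290)); save('top','t1.png',(240,100,400,220),4)
cv2.imwrite('pics/s1.png',cv2.resize(env.capture('side')[110:250,150:330,::-1],None,fx=4,fy=4,interpolation=cv2.INTER_CUBIC))
a=cv2.imread('pics/t1.png');b=cv2.imread('pics/s1.png');b=cv2.resize(b,(400,311));a=cv2.resize(a,(400,300));cv2.imwrite('pics/c2.png',np.hstack([a,b[:300]]))
E
```

```text
clock: 2.7
eef_pos: [509.0, -59.3, 298.4]
eef_rot: [0.816, 0.578, -0.0, 0.001]
contact_force: [-0.2, 1.4, 0.3]
opening: 59.7
(array([-0.003 ,  0.0011,  0.0084]), np.float64(-19.4), array([509. , -59.3, 298.4]), array([-0.2,  1.4,  0.3]), 59.7, 2.7)
```

View pics/c2.png

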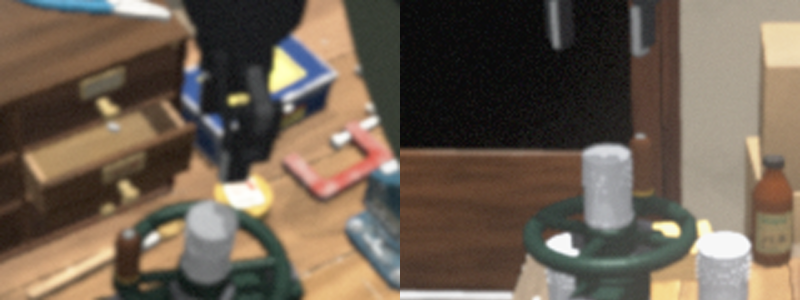

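Both views show the open jaws above the spindle cap, clear of the handle. Descending.

```bash
python3 -c "
from h import *
print(proj('side',[509,-59.3,298.4]),proj('top',[509,-59.3,298.4]))"
python3 -m inch '[0,0,0,-0.003,0.001,0.02,0.7, 0,0,0,-0.003,0.001,0.04,0.7, 0,0,0,-0.003,0.001,0.06,0.7, 0,0,0,-0.003,0.001,0.075,0.7, 0,0,0,-0.003,0.001,0.086,0.7, 0,0,0,-0.003,0.001,0.087,0.7, 0,0,0,-0.003,0.001,0.087,0.7, 0,0,0,-0.003,0.001,0.087,0.6]'
python3 -c "
from h import *
print(d(509,-62.5,211))"
python3 -m inch '[0,0,0,0,0,0,0.2, 0,0,0,0,0,0,0.2, 0,0,0,0,0,0,0.2, 0,0,0,0,0,0,0.2, 0,0,0,0,0,0,0.2, 0,0,0,0,0,0,0.2]' 40
python3 -c "
from h import *
print(d(509,-62.5,211))"
```

```text
[241.47227773 153.26352859] [326.11252135 172.33215439]
clock: 3.6
eef_pos: [508.4, -58.3, 212.1]
eef_rot: [0.815, 0.579, 0.0, 0.0]
contact_force: [0.6, 0.2, -0.3]
opening: 51.1
(array([-0.0037,  0.002 ,  0.0011]), np.float64(-19.2), array([508.4, -58.3, 212.1]), array([ 0.6,  0.2, -0.3]), 51.1, 3.6)
clock: 4.2
eef_pos: [508.6, -58.5, 212.2]
eef_rot: [0.815, 0.579, 0.001, 0.001]
contact_force: [-0.4, -0.4, 6.6]
opening: 37.3
(array([-0.0036,  0.0017,  0.0012]), np.float64(-19.2), array([508.6, -58.5, 212.2]), array([-0.4, -0.4,  6.6]), 37.3, 4.2)
```

```bash
python3 -m inch '[0,0,0,0,0,-0.003,0.2, 0,0,0,0,0,-0.006,0.2, 0,0,0,0,0,-0.01,0.2, 0,0,0,0,0,-0.01,0.2]' 40
python3 - <<'E'
from h import *
print(d(509,-62.5,211))
f=lambda c,x,y,w,h:cv2.resize(env.capture(c)[y:y+h,x:x+w,::-1],None,fx=4,fy=4,interpolation=cv2.INTER_CUBIC)
cv2.imwrite('pics/c3.png',np.hstack([f('top',270,140,100,110),f('side',195,130,100,110)]))
E
```

```text
clock: 4.6
eef_pos: [508.3, -58.5, 222.0]
eef_rot: [0.815, 0.579, 0.0, 0.0]
contact_force: [0.7, 0.3, -0.8]
opening: 36.7
(array([-0.0036,  0.0019,  0.011 ]), np.float64(-19.2), array([508.3, -58.5, 222. ]), array([ 0.7,  0.3, -0.8]), 36.7, 4.6)
```

View pics/c3.png

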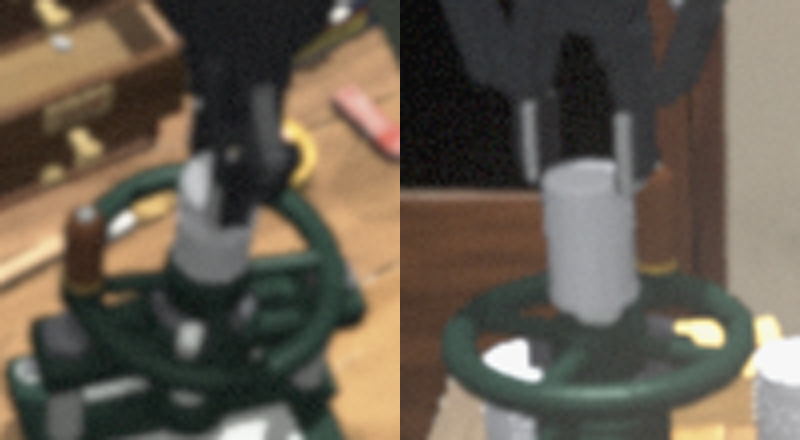

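```bash
python3 - <<'E'
from h import *
o=env.observe();p=np.array(o['eef_pos']);R=Ro.from_quat(o['eef_rot']).as_matrix();print(R.round(3))
for c,x0,y0 in(('top',270,140),('side',195,130)):
  for dz in(0,-19,-40):
    print(c,dz,[((proj(c,p+R@np.array([0,s,dz]))-[x0,y0])*4).round(0).tolist() for s in(-20,0,20)])
  for z in (202,262): print('cap',z,((proj(c,[p[0],p[1],z])-[x0,y0])*4).round(0))
E
```

```text
[[ 0.329  0.944  0.   ]
 [ 0.944 -0.329 -0.   ]
 [-0.     0.    -1.   ]]
top 0 [[217.0, 262.0], [209.0, 230.0], [201.0, 199.0]]
top -19 [[221.0, 239.0], [212.0, 207.0], [204.0, 176.0]]
top -40 [[225.0, 213.0], [216.0, 181.0], [208.0, 149.0]]
cap 202 [205. 253.]
cap 262 [216. 180.]
side 0 [[152.0, 246.0], [191.0, 252.0], [231.0, 258.0]]
side -19 [[150.0, 208.0], [189.0, 214.0], [229.0, 220.0]]
side -40 [[148.0, 165.0], [188.0, 171.0], [228.0, 176.0]]
cap 202 [193. 291.]
cap 262 [188. 170.]
```

```bash
python3 - <<'E'
from h import *
print(proj('side',[193.2,541.3,196.2]),env.hold_point_z)
a=cv2.imread('pics/s0.png')[40:130,100:200]
b=env.capture('side')[100:220,185:305,::-1]
A=cv2.resize(a,(400,360),interpolation=cv2.INTER_CUBIC);A=cv2.convertScaleAbs(A,alpha=2,beta=20);A=cv2.circle(A,tuple(int(x) for x in ((proj('side',[193.2,541.3,196.2])-[100,40])*4)),3,(0,0,255),-1)
B=cv2.convertScaleAbs(cv2.resize(b[:108],(400,360),interpolation=cv2.INTER_CUBIC),alpha=1.6,beta=20)
cv2.imwrite('pics/c4.png',np.hstack([A,B]))
E
```

```text
[163.20202632 124.59703379] 18.700000000000003
```

View pics/c4.png

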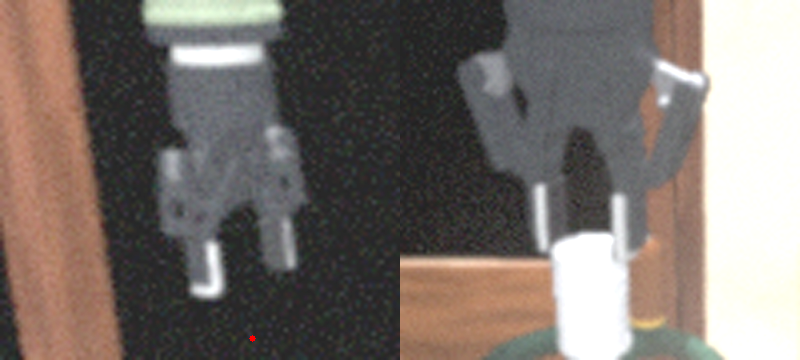

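Visually, the pads end about 30 mm above the reported TCP and hold only the cap's top 10 mm or so. The cap is still guided by the spindle, so I'll set it back on the hub and regrasp it lower.

```bash
python3 -m inch '[0,0,0,0,0,0.005,0.2, 0,0,0,0,0,0.01,0.2, 0,0,0,0,0,0.01,0.65, 0,0,0,0,0,0.01,0.65, 0,0,0,0,0,0.014,0.65, 0,0,0,0,0,0.018,0.65, 0,0,0,0,0,0.024,0.65, 0,0,0,0,0,0.024,0.65]' 40
python3 -m inch '[0,0,0,0,0,0,0.2, 0,0,0,0,0,0,0.2, 0,0,0,0,0,0,0.2, 0,0,0,0,0,0,0.2, 0,0,0,0,0,0,0.2]' 40
python3 - <<'E'
from h import *
print(d(509,-62.5,211))
f=lambda c,x,y,w,h:cv2.resize(env.capture(c)[y:y+h,x:x+w,::-1],None,fx=4,fy=4,interpolation=cv2.INTER_CUBIC)
cv2.imwrite('pics/c5.png',np.hstack([f('top',270,140,100,110),f('side',195,130,100,110)]))
E
```

```text
clock: 5.55
eef_pos: [507.8, -58.4, 196.6]
eef_rot: [0.815, 0.579, -0.001, -0.0]
contact_force: [0.3, -0.9, -0.2]
opening: 55.5
clock: 6.05
eef_pos: [508.2, -58.5, 197.6]
eef_rot: [0.815, 0.579, 0.0, 0.0]
contact_force: [0.2, -0.1, 2.6]
opening: 38.4
(array([-0.0035,  0.0021, -0.0134]), np.float64(-19.2), array([508.2, -58.5, 197.6]), array([ 0.2, -0.1,  2.6]), 38.4, 6.05)
```

View pics/c5.png

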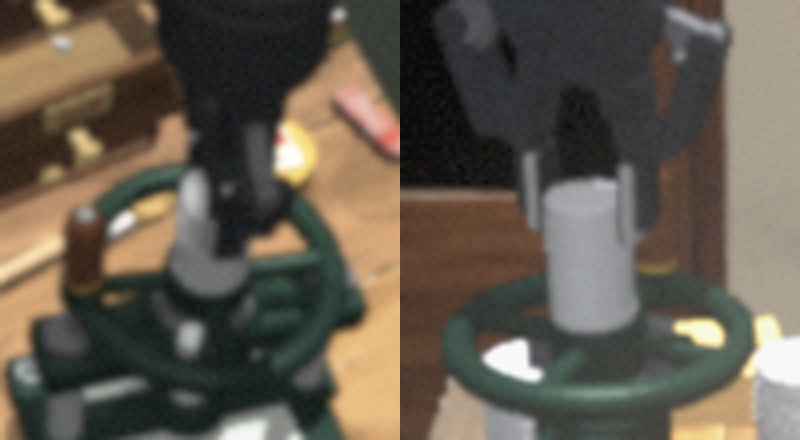

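```bash
python3 -m inch '[0,0,0,0,0,-0.015,0.2, 0,0,0,0,0,-0.045,0.2, 0,0,0,0,0,-0.08,0.2, 0,0,0,0.04,-0.014,-0.08,0.2, 0,0,0,0.08,-0.028,-0.08,0.2, 0,0,0,0.12,-0.042,-0.08,0.2, 0,0,0,0.16,-0.056,-0.08,0.2, 0,0,0,0.2,-0.07,-0.08,0.2]' 40
python3 -m inch '[0,0,0,0.03,-0.01,0.03,0.2, 0,0,0,0.055,-0.02,0.06,0.2, 0,0,0,0.065,-0.023,0.1,0.2, 0,0,0,0.065,-0.023,0.13,0.2, 0,0,0,0.065,-0.023,0.15,0.2, 0,0,0,0.065,-0.023,0.17,0.2, 0,0,0,0.065,-0.023,0.17,0.2, 0,0,0,0.065,-0.023,0.17,0.2]'
python3 - <<'E'
from h import *
print(d(508,223,110))
f=lambda c,x,y,w,h:cv2.resize(env.capture(c)[y:y+h,x:x+w,::-1],None,fx=4,fy=4,interpolation=cv2.INTER_CUBIC)
cv2.imwrite('pics/c6.png',np.hstack([f('top',155,220,100,120),f('side',195,130,100,120)]))
E
```

```text
clock: 6.95
eef_pos: [507.4, 155.2, 277.4]
eef_rot: [0.815, 0.579, -0.0, -0.0]
contact_force: [1.1, -0.4, -0.5]
opening: 38.3
clock: 7.75
eef_pos: [507.6, 222.3, 107.9]
eef_rot: [0.815, 0.579, -0.0, 0.0]
contact_force: [0.5, -0.0, -1.6]
opening: 38.4
(array([ 0.0008,  0.0002, -0.0021]), np.float64(-19.2), array([507.6, 222.3, 107.9]), array([ 0.5, -0. , -1.6]), 38.4, 7.75)
```

View pics/c6.png

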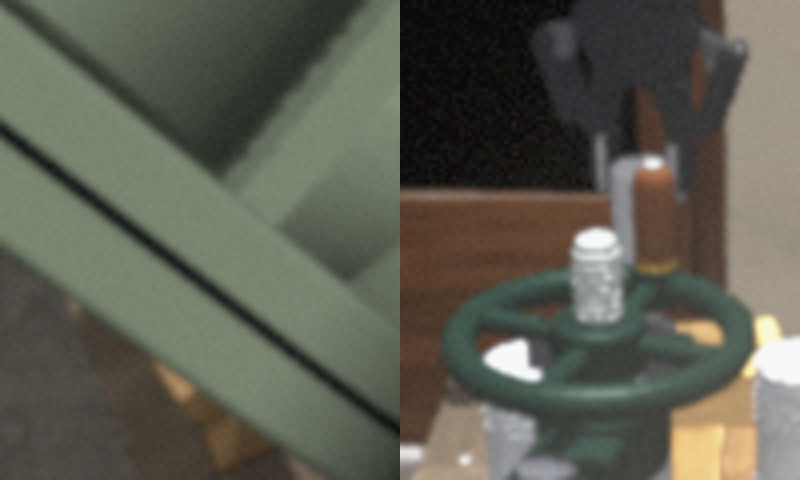

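```bash
python3 - <<'E'
from h import *
from scipy.optimize import least_squares as L
f=lambda p:[proj('top',[p[0],p[1],207])[0]-322.1,proj('side',[p[0],p[1],222])[0]-242.6]
p=L(f,[509,-60]).x;print('cap c5',p)
g=lambda p:np.r_[proj('top',p)-[324.4,187.6],proj('side',p)-[242.4,178.9]]
r=L(g,[509,-60,252]);print('captop start',r.x,r.fun)
g=lambda p:np.r_[proj('top',p)-[291.1,192.6],proj('side',p)-[258.1,171.1]]
r=L(g,[530,0,243]);print('grip top',r.x,r.fun)
# now expectations in side crop c6
for q in([508,222,103],[508,222,160]):print(((proj('side',q)-[195,130])*4).round(0))
for q in([528,222,130],[488,222,130]):print(((proj('side',q)-[195,130])*4).round(0))
E
```

```text
cap c5 [507.98961665 -59.57073306]
captop start [509.20142758 -61.23009496 250.78316542] [ 0.10870828  0.12902119  0.13698261 -0.07459858]
grip top [ 5.33133633e+02 -2.73023128e-01  2.43788788e+02] [ 0.18965736  0.24479377  0.26286787 -0.15796873]
[246. 252.]
[244. 167.]
[277. 212.]
[213. 212.]
```

```bash
python3 -m inch '[0,0,0,-0.001,0.0015,0.02,0.2, 0,0,0,-0.001,0.0015,0.04,0.2, 0,0,0,-0.001,0.0015,0.055,0.2, 0,0,0,-0.001,0.0015,0.062,0.2, 0,0,0,-0.001,0.0015,0.066,0.2, 0,0,0,-0.001,0.0015,0.069,0.2, 0,0,0,-0.001,0.0015,0.071,0.2, 0,0,0,-0.001,0.0015,0.071,0.2]'
python3 -c "
from h import *
print(d(508.5,220.7,28))"
```

```text
clock: 8.65
eef_pos: [508.7, 221.0, 36.7]
eef_rot: [0.815, 0.579, 0.0, 0.0]
contact_force: [0.0, 0.0, -0.8]
opening: 38.4
(array([-0.0003, -0.0001,  0.0087]), np.float64(-19.2), array([508.7, 221. ,  36.7]), array([ 0. ,  0. , -0.8]), 38.4, 8.65)
```

The cap's bottom is at about 31 mm, below the recess mouth, with no contact force, so it is inside the recess.

```bash
python3 -m inch '[0,0,0,0,0,0.003,0.2, 0,0,0,0,0,0.006,0.2, 0,0,0,0,0,0.008,0.2, 0,0,0,0,0,0.009,0.2, 0,0,0,0,0,0.009,0.2]'
python3 -c "
from h import *
print(d(508.5,220.7,28))"
```

```text
clock: 9.15
eef_pos: [508.6, 221.0, 27.6]
eef_rot: [0.815, 0.579, 0.0, -0.0]
contact_force: [-0.5, 0.8, 3.5]
opening: 38.5
(array([-0.0003, -0.    , -0.0004]), np.float64(-19.2), array([508.6, 221. ,  27.6]), array([-0.5,  0.8,  3.5]), 38.5, 9.15)
```

```bash
python3 -m inch '[0,0,0,0,0,0,0.62, 0,0,0,0,0,0,0.62, 0,0,0,0,0,0,0.62, 0,0,0,0,0,-0.02,0.62, 0,0,0,0,0,-0.05,0.62, 0,0,0,0,0,-0.09,0.62, 0,0,0,0,0,-0.14,0.62, 0,0,0,0,0,-0.19,0.62]'
python3 -m inch '[0,0,0,0,0,-0.05,0.62, 0,0,0,-0.04,0.014,-0.09,0.62, 0,0,0,-0.08,0.028,-0.09,0.62, 0,0,0,-0.12,0.042,-0.09,0.62, 0,0,0,-0.16,0.056,-0.09,0.62, 0,0,0,-0.18,0.063,-0.09,0.62, 0,0,0,-0.18,0.063,-0.09,0.62]'
python3 - <<'E'
from h import *
print(d(533,0,300))
f=lambda c,x,y,w,h:cv2.resize(env.capture(c)[y:y+h,x:x+w,::-1],None,fx=4,fy=4,interpolation=cv2.INTER_CUBIC)
cv2.imwrite('pics/c7.png',np.hstack([f('top',165,240,100,100),f('side',195,130,100,100)]))
cv2.imwrite('pics/ref_top.png',env.capture('top')[:,:,::-1]);cv2.imwrite('pics/ref_side.png',env.capture('side')[:,:,::-1])
E
```

```text
clock: 9.95
eef_pos: [508.2, 220.6, 219.4]
eef_rot: [0.815, 0.579, -0.0, 0.0]
contact_force: [0.9, 1.1, 0.4]
opening: 53.3
clock: 10.65
eef_pos: [508.7, 27.1, 307.8]
eef_rot: [0.816, 0.577, -0.0, 0.001]
contact_force: [0.3, 0.7, 1.2]
opening: 52.9
(array([-0.0175,  0.0319,  0.0079]), np.float64(-19.5), array([508.7,  27.1, 307.8]), array([0.3, 0.7, 1.2]), 52.9, 10.65)
```

View pics/c7.png

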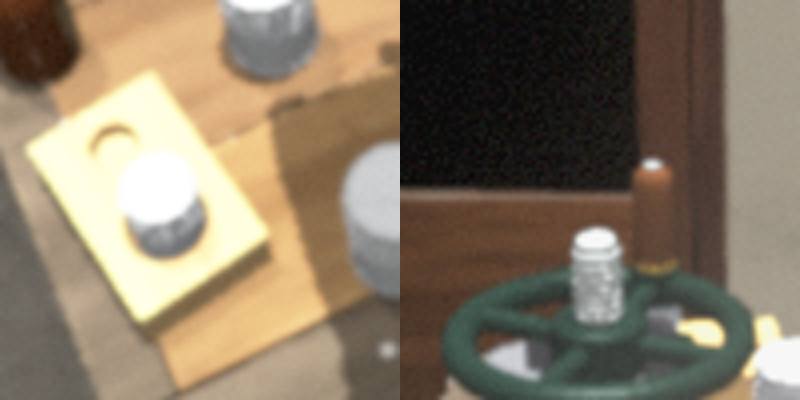

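```bash
python3 -m inch '[0,0,0,-0.0175,0.032,0.008,0.62, 0,0,0,-0.0175,0.032,0.02,0.62, 0,0,0,-0.0175,0.032,0.045,0.62, 0,0,0,-0.0175,0.032,0.07,0.62, 0,0,0,-0.0175,0.032,0.09,0.62, 0,0,0,-0.0175,0.032,0.105,0.62, 0,0,0,-0.0175,0.032,0.116,0.62, 0,0,0,-0.0175,0.032,0.116,0.62]'
python3 -c "
from h import *
print(d(533.1,-.3,192))"
python3 -m inch '[0,0,0,0,0,0,0.4, 0,0,0,0,0,0,0.1, 0,0,0,0,0,0,0.1, 0,0,0,0,0,0,0.1, 0,0,0,0,0,0,0.1, 0,0,0,0,0,0,0.1]' 50
python3 - <<'E'
from h import *
print(d(533.1,-.3,192))
f=lambda c,x,y,w,h:cv2.resize(env.capture(c)[y:y+h,x:x+w,::-1],None,fx=4,fy=4,interpolation=cv2.INTER_CUBIC)
cv2.imwrite('pics/c8.png',np.hstack([f('top',260,140,100,110),f('side',205,110,100,110)]))
E
```

```text
clock: 11.65
eef_pos: [532.9, 3.9, 190.5]
eef_rot: [0.815, 0.58, -0.001, -0.0]
contact_force: [0.2, 0.1, 0.4]
opening: 52.9
(array([-0.0039,  0.0015, -0.0015]), np.float64(-19.2), array([532.9,   3.9, 190.5]), array([0.2, 0.1, 0.4]), 52.9, 11.65)
clock: 12.25
eef_pos: [533.8, 3.2, 192.3]
eef_rot: [0.815, 0.579, 0.001, 0.0]
contact_force: [0.1, 0.6, 6.0]
opening: 19.8
(array([-0.0035,  0.0004,  0.0003]), np.float64(-19.2), array([533.8,   3.2, 192.3]), array([0.1, 0.6, 6. ]), 19.8, 12.25)
```

View pics/c8.png

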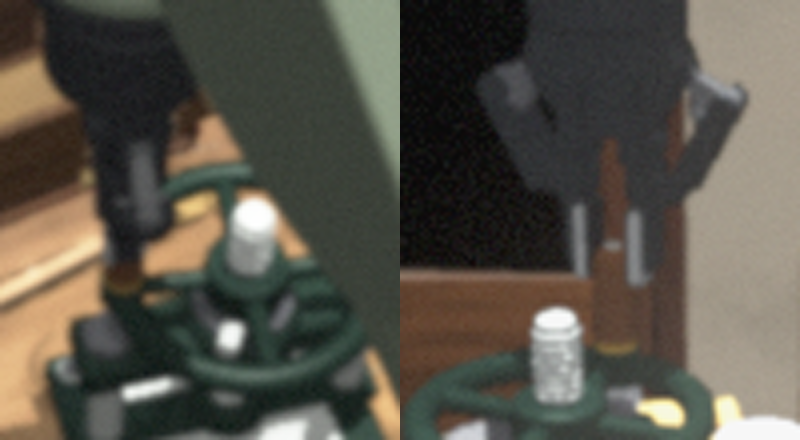

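The cap stands upright in the recess. The grip is held between the pads with about 20 mm of overlap, and the handle hasn't moved. Next I'll work out the circle in tool axes.

```bash
python3 - <<'E'
import numpy as np
r=66;P=lambda a:np.array([np.cos(np.radians(a)),-np.sin(np.radians(a))])*r
a0=-2.2
print('40:',[((P(a0+k)-P(a0))/1000).round(4).tolist() for k in(10,20,30,40)])
for s in range(40,150,10):print(s,[((P(a0+s+k)-P(a0+s))/1000).round(4).tolist() for k in(5,10)])
E
```

```text
40: [[-0.0006, -0.0115], [-0.0031, -0.0227], [-0.0076, -0.0333], [-0.0138, -0.043]]
40 [[-0.0037, -0.0044], [-0.0078, -0.0084]]
50 [[-0.0044, -0.0037], [-0.0092, -0.007]]
60 [[-0.005, -0.0029], [-0.0102, -0.0053]]
70 [[-0.0054, -0.0019], [-0.011, -0.0034]]
80 [[-0.0057, -0.001], [-0.0114, -0.0014]]
90 [[-0.0058, 0.0], [-0.0115, 0.0006]]
100 [[-0.0057, 0.001], [-0.0112, 0.0025]]
110 [[-0.0054, 0.002], [-0.0106, 0.0045]]
120 [[-0.005, 0.0029], [-0.0097, 0.0062]]
130 [[-0.0044, 0.0037], [-0.0084, 0.0078]]
140 [[-0.0037, 0.0044], [-0.007, 0.0092]]
```

```bash
python3 -m inch '[0,0,0,-0.0006,-0.0115,0,0.1, 0,0,0,-0.0031,-0.0227,0,0.1, 0,0,0,-0.0076,-0.0333,0,0.1, 0,0,0,-0.0138,-0.043,0,0.1, 0,0,0,-0.0138,-0.043,0,0.1]' 50
python3 -m inch '[0,0,0,-0.0037,-0.0044,0,0.1, 0,0,0,-0.0078,-0.0084,0,0.1]'
python3 -m inch '[0,0,0,-0.0044,-0.0037,0,0.1, 0,0,0,-0.0092,-0.007,0,0.1]'
```

```text
clock: 12.85
eef_pos: [487.9, 2.8, 192.4]
eef_rot: [0.816, 0.579, 0.0, 0.001]
contact_force: [2.7, -8.4, -0.4]
opening: 19.9
clock: 13.05
eef_pos: [478.7, -1.5, 192.4]
eef_rot: [0.815, 0.579, 0.001, 0.002]
contact_force: [5.4, -8.2, 2.2]
opening: 19.9
clock: 13.25
eef_pos: [469.4, -7.9, 192.4]
eef_rot: [0.815, 0.579, 0.001, 0.002]
contact_force: [7.1, -8.4, -0.0]
opening: 19.6
```

```bash
python3 -m inch '[0,0,0,-0.0055,-0.0023,0,0.1, 0,0,0,-0.0111,-0.0042,0,0.1]' 50
python3 -m inch '[0,0,0,-0.0054,-0.0019,0,0.1, 0,0,0,-0.011,-0.0034,0,0.1]'
python3 -m inch '[0,0,0,-0.0057,-0.001,0,0.1, 0,0,0,-0.0114,-0.0014,0,0.1]'
```

```text
clock: 13.45
eef_pos: [461.2, -16.3, 192.3]
eef_rot: [0.815, 0.579, 0.001, 0.001]
contact_force: [4.0, -1.3, 6.8]
opening: 19.5
clock: 13.65
eef_pos: [454.6, -25.6, 192.3]
eef_rot: [0.815, 0.579, 0.001, 0.001]
contact_force: [4.3, -3.3, 6.0]
opening: 19.7
clock: 13.85
eef_pos: [449.7, -35.9, 192.3]
eef_rot: [0.815, 0.579, 0.001, 0.001]
contact_force: [6.3, -2.1, 5.3]
opening: 19.5
```

```bash
python3 -m inch '[0,0,0,-0.0058,0.0004,0,0.1, 0,0,0,-0.0115,0.0014,0,0.1]' 50
python3 -m inch '[0,0,0,-0.0057,0.001,0,0.1, 0,0,0,-0.0112,0.0025,0,0.1]'
python3 -m inch '[0,0,0,-0.0054,0.002,0,0.1, 0,0,0,-0.0106,0.0045,0,0.1]'
```

```text
clock: 14.05
eef_pos: [446.8, -47.0, 192.3]
eef_rot: [0.815, 0.579, 0.001, 0.001]
contact_force: [1.3, -0.4, 9.0]
opening: 19.7
clock: 14.25
eef_pos: [445.6, -58.4, 192.3]
eef_rot: [0.815, 0.579, 0.001, 0.001]
contact_force: [4.9, -0.1, 7.0]
opening: 19.9
clock: 14.45
eef_pos: [446.5, -69.8, 192.3]
eef_rot: [0.815, 0.579, 0.001, 0.001]
contact_force: [3.9, 0.7, 7.1]
opening: 20.0
```

```bash
python3 -m inch '[0,0,0,-0.005,0.0032,0,0.1, 0,0,0,-0.0097,0.0066,0,0.1]' 50
python3 -m inch '[0,0,0,-0.0044,0.0037,0,0.1, 0,0,0,-0.0084,0.0078,0,0.1]'
python3 -m inch '[0,0,0,-0.0037,0.0044,0,0.1, 0,0,0,-0.007,0.0092,0,0.1]'
python3 - <<'E'
import numpy as np
r=66;P=lambda a:np.array([np.cos(np.radians(a)),-np.sin(np.radians(a))])*r
a0=-2.2
for s in range(150,200,10):print(s,[((P(a0+s+k)-P(a0+s))/1000).round(4).tolist() for k in(5,10)])
E
```

```text
clock: 14.65
eef_pos: [449.4, -81.1, 192.3]
eef_rot: [0.815, 0.579, 0.001, 0.001]
contact_force: [3.2, 1.5, 8.4]
opening: 19.7
clock: 14.85
eef_pos: [453.9, -91.1, 192.2]
eef_rot: [0.815, 0.579, 0.001, 0.0]
contact_force: [0.8, 9.1, 11.3]
opening: 19.7
clock: 15.05
eef_pos: [460.0, -100.1, 192.2]
eef_rot: [0.815, 0.58, 0.001, -0.0]
contact_force: [-1.7, 8.6, 11.7]
opening: 19.5
150 [[-0.0029, 0.005], [-0.0053, 0.0102]]
160 [[-0.0019, 0.0054], [-0.0034, 0.011]]
170 [[-0.001, 0.0057], [-0.0014, 0.0114]]
180 [[0.0, 0.0058], [0.0006, 0.0115]]
190 [[0.001, 0.0057], [0.0025, 0.0112]]
```

Engagement came between 130° and 140°, where the tangential force rose from 0 to 7.6 N. Next I'll fit the circle to the measured points and tabulate 120° calls.

```bash
cat > tab.py <<'E'
import numpy as np
from scipy.optimize import least_squares as L
m=np.array([[533.8,3.2],[487.9,2.8],[478.7,-1.5],[469.4,-7.9],[461.2,-16.3],[454.6,-25.6],[449.7,-35.9],[446.8,-47],[445.6,-58.4],[446.5,-69.8],[449.4,-81.1],[453.9,-91.1],[460,-100.1]])
r=L(lambda p:np.hypot(*(m-p[:2]).T)-p[2],[509,-60,66]);print(r.x,r.fun.round(1))
q=L(lambda p:np.hypot(*(m-p[:2]).T)-66,[509,-60]).x;print(q)
for c in(r.x[:2],q):print(np.degrees(np.arctan2(*(m-c).T[::-1])).round(1)%360)
E
python3 tab.py
```

```text
[511.57516827 -58.85747621  66.00765088] [-0.1  0.   0.1  0.1 -0.1 -0.  -0.  -0.2 -0.  -0.   0.   0.1  0. ]
[511.56710374 -58.85332905]
[ 70.3 111.  119.8 129.6 139.8 149.7 159.6 169.6 179.6 189.5 199.7 209.2
 218.6]
[ 70.3 111.  119.8 129.6 139.8 149.7 159.6 169.6 179.6 189.5 199.7 209.2
 218.7]
```

```bash
python3 - <<'E'
import numpy as np
P=lambda a:np.array([np.cos(np.radians(a)),-np.sin(np.radians(a))])*.066
for s in(147.8,267.8,387.8):print(s,', '.join('0,0,0,%.4f,%.4f,0,0.1'%tuple(P(s+15*k)-P(s)) for k in range(1,9)))
E
```

```text
147.8 0,0,0,-0.0072,0.0157,0,0.1, 0,0,0,-0.0101,0.0326,0,0.1, 0,0,0,-0.0085,0.0498,0,0.1, 0,0,0,-0.0025,0.0660,0,0.1, 0,0,0,0.0074,0.0800,0,0.1, 0,0,0,0.0207,0.0910,0,0.1, 0,0,0,0.0363,0.0982,0,0.1, 0,0,0,0.0533,0.1011,0,0.1
267.8 0,0,0,0.0172,-0.0016,0,0.1, 0,0,0,0.0333,-0.0076,0,0.1, 0,0,0,0.0474,-0.0175,0,0.1, 0,0,0,0.0584,-0.0308,0,0.1, 0,0,0,0.0656,-0.0464,0,0.1, 0,0,0,0.0685,-0.0634,0,0.1, 0,0,0,0.0669,-0.0806,0,0.1, 0,0,0,0.0609,-0.0967,0,0.1
387.8 0,0,0,-0.0100,-0.0141,0,0.1, 0,0,0,-0.0232,-0.0251,0,0.1, 0,0,0,-0.0389,-0.0323,0,0.1, 0,0,0,-0.0558,-0.0352,0,0.1, 0,0,0,-0.0730,-0.0336,0,0.1, 0,0,0,-0.0892,-0.0276,0,0.1, 0,0,0,-0.1032,-0.0176,0,0.1, 0,0,0,-0.1142,-0.0044,0,0.1
```

```bash
python3 -m inch '[0,0,0,-0.0072,0.0157,0,0.1, 0,0,0,-0.0101,0.0326,0,0.1, 0,0,0,-0.0085,0.0498,0,0.1, 0,0,0,-0.0025,0.0660,0,0.1, 0,0,0,0.0074,0.0800,0,0.1, 0,0,0,0.0207,0.0910,0,0.1, 0,0,0,0.0363,0.0982,0,0.1, 0,0,0,0.0533,0.1011,0,0.1]' 50
```

```text
clock: 15.85
eef_pos: [572.6, -85.0, 192.3]
eef_rot: [0.816, 0.579, -0.001, 0.001]
contact_force: [-7.8, -6.3, 9.5]
opening: 19.7
```

```bash
python3 -m inch '[0,0,0,0.0172,-0.0016,0,0.1, 0,0,0,0.0333,-0.0076,0,0.1, 0,0,0,0.0474,-0.0175,0,0.1, 0,0,0,0.0584,-0.0308,0,0.1, 0,0,0,0.0656,-0.0464,0,0.1, 0,0,0,0.0685,-0.0634,0,0.1, 0,0,0,0.0669,-0.0806,0,0.1, 0,0,0,0.0609,-0.0967,0,0.1]' 50
python3 -m inch '[0,0,0,-0.0100,-0.0141,0,0.1, 0,0,0,-0.0232,-0.0251,0,0.1, 0,0,0,-0.0389,-0.0323,0,0.1, 0,0,0,-0.0558,-0.0352,0,0.1, 0,0,0,-0.0730,-0.0336,0,0.1, 0,0,0,-0.0892,-0.0276,0,0.1, 0,0,0,-0.1032,-0.0176,0,0.1, 0,0,0,-0.1142,-0.0044,0,0.1]'
```

```text
clock: 16.65
eef_pos: [502.2, 6.4, 192.4]
eef_rot: [0.815, 0.58, 0.002, 0.001]
contact_force: [7.7, 0.2, 3.5]
opening: 19.5
clock: 17.45
eef_pos: [459.9, -100.6, 192.3]
eef_rot: [0.815, 0.58, 0.001, -0.0]
contact_force: [3.7, 13.6, 9.9]
opening: 19.4
```

```bash
python3 -m inch '[0,0,0,-0.0068,0.0160,0,0.1, 0,0,0,-0.0097,0.0329,0,0.1, 0,0,0,-0.0081,0.0501,0,0.1, 0,0,0,-0.0021,0.0663,0,0.1, 0,0,0,0.0078,0.0803,0,0.1, 0,0,0,0.0211,0.0913,0,0.1, 0,0,0,0.0367,0.0985,0,0.1, 0,0,0,0.0537,0.1014,0,0.1]' 50
python3 -m inch '[0,0,0,0.0172,-0.0016,0,0.1, 0,0,0,0.0333,-0.0076,0,0.1, 0,0,0,0.0474,-0.0175,0,0.1, 0,0,0,0.0584,-0.0308,0,0.1, 0,0,0,0.0656,-0.0464,0,0.1, 0,0,0,0.0685,-0.0634,0,0.1, 0,0,0,0.0669,-0.0806,0,0.1, 0,0,0,0.0609,-0.0967,0,0.1]'
python3 - <<'E'
from h import *
o=env.observe();p=np.array(o['eef_pos'])[:2]-[511.57,-58.85];print(np.hypot(*p),np.degrees(np.arctan2(p[1],p[0])))
P=lambda a:np.array([np.cos(np.radians(a)),-np.sin(np.radians(a))])*.066
s=27.8;print(', '.join('0,0,0,%.4f,%.4f,0,0.1'%tuple(P(s+k)-P(s)) for k in (15,30,45,60,75,88,98,105)))
E
```

```text
clock: 18.25
eef_pos: [572.9, -84.6, 192.3]
eef_rot: [0.816, 0.579, -0.001, 0.0]
contact_force: [-10.4, -4.7, 10.6]
opening: 19.4
clock: 19.05
eef_pos: [502.7, 6.5, 192.4]
eef_rot: [0.815, 0.58, 0.002, 0.001]
contact_force: [8.0, -1.1, 4.0]
opening: 19.5
65.9270600143239 97.74849670573649
0,0,0,-0.0100,-0.0141,0,0.1, 0,0,0,-0.0232,-0.0251,0,0.1, 0,0,0,-0.0389,-0.0323,0,0.1, 0,0,0,-0.0558,-0.0352,0,0.1, 0,0,0,-0.0730,-0.0336,0,0.1, 0,0,0,-0.0871,-0.0286,0,0.1, 0,0,0,-0.0970,-0.0227,0,0.1, 0,0,0,-0.1032,-0.0176,0,0.1
```

```bash
python3 -m inch '[0,0,0,-0.0100,-0.0141,0,0.1, 0,0,0,-0.0232,-0.0251,0,0.1, 0,0,0,-0.0389,-0.0323,0,0.1, 0,0,0,-0.0558,-0.0352,0,0.1, 0,0,0,-0.0730,-0.0336,0,0.1, 0,0,0,-0.0871,-0.0286,0,0.1, 0,0,0,-0.0970,-0.0227,0,0.1, 0,0,0,-0.1032,-0.0176,0,0.1]' 50
python3 -m inch '[0,0,0,0,0,0,0.1, 0,0,0,0,0,0,0.1]'
python3 - <<'E'
from h import *
o=env.observe();p=np.array(o['eef_pos'])[:2]-[511.57,-58.85];print(np.hypot(*p),np.degrees(np.arctan2(p[1],p[0]))%360,o['contact_force'])
E
```

```text
clock: 19.85
eef_pos: [451.4, -85.9, 192.2]
eef_rot: [0.815, 0.579, 0.001, -0.0]
contact_force: [-1.0, 8.5, 12.8]
opening: 19.8
clock: 20.05
eef_pos: [451.7, -86.3, 192.3]
eef_rot: [0.815, 0.579, 0.001, 0.001]
contact_force: [-0.5, -0.4, 10.0]
opening: 20.0
65.87661638937104 204.64126739512372 [-0.53390761 -0.42175764 10.01208046]
```

```bash
python3 -m inch '[0,0,0,0,0,0,0.4, 0,0,0,0,0,0,0.4, 0,0,0,0,0,0,0.4, 0,0,0,0,0,-0.02,0.4, 0,0,0,0,0,-0.05,0.4, 0,0,0,0,0,-0.09,0.4, 0,0,0,0,0,-0.13,0.4, 0,0,0,0,0,-0.13,0.4]'
python3 -m inch '[0,0,0,0.03,-0.01,0,0.4, 0,0,0,0.07,-0.024,0,0.4, 0,0,0,0.11,-0.038,0,0.4, 0,0,0,0.14,-0.05,0,0.4, 0,0,0,0.14,-0.05,0,0.4]'
python3 - <<'E'
from h import *
print(d(0,0,0)[2:])
f=lambda im,x,y,w,h:cv2.resize(im[y:y+h,x:x+w],None,fx=4,fy=4,interpolation=cv2.INTER_CUBIC)
t=env.capture('top')[:,:,::-1];s=env.capture('side')[:,:,::-1]
cv2.imwrite('pics/s_end.png',s)
cv2.imwrite('pics/c9.png',np.vstack([np.hstack([f(t,165,240,100,75),f(t,270,170,100,75)]),np.hstack([f(cv2.imread('pics/ref_side.png'),205,165,100,75),f(s,205,165,100,75)])]))
for x,y in ((509.2,-61.2),):
  print([proj('side',[x,y,z])[1].round(2) for z in(232,252)])
E
```

```text
clock: 20.85
eef_pos: [452.2, -86.5, 325.3]
eef_rot: [0.815, 0.579, 0.002, 0.002]
contact_force: [0.2, -0.9, -1.4]
opening: 33.9
clock: 21.35
eef_pos: [449.4, 66.7, 320.8]
eef_rot: [0.814, 0.582, -0.0, -0.001]
contact_force: [-0.5, -0.6, 0.1]
opening: 34.3
(array([449.4,  66.7, 320.8]), array([-0.5, -0.6,  0.1]), 34.3, 21.35)
[np.float64(188.42), np.float64(178.19)]
```

View pics/c9.png

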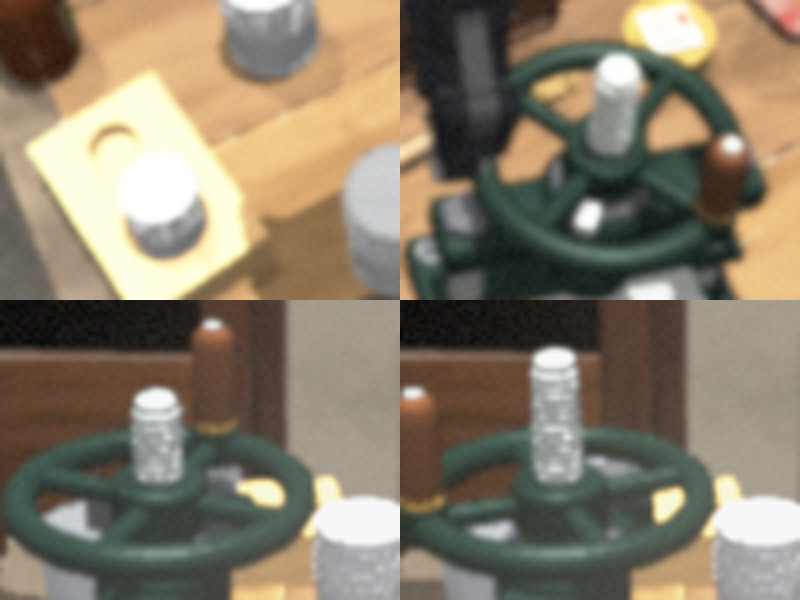

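The spindle's end rose from row 397 to 356 at 4x, which is 10.25 px; 20 mm should give 10.23 px. The cap stands upright in the large recess, and the hand is clear of everything.

```bash
python3 -c "
from station import env
print(env.observe()['contact_force'],env.observe()['clock']);print(env.sign_off())"
```

```text
[-0.32782275 -1.46462934 -0.44887531] 21.45
the job is handed in; nothing more can be done
None
```

The press is open by two turns and the cap stands in the large recess; I handed the job in at 21.5 s of the 72 s allowed.

**What I did**
- **Cap:** I lifted it off the spindle and set it mouth down in the recess while the press was still closed. My first hold was too shallow, so I set it back on the hub and gripped it lower.
- **Handwheel:** I carried the handle anticlockwise in a circle. The force along the circle jumped from 0 to about 7.6 N at 130 to 140° from the start, which marks the end of the free play. From the middle of that range I gave it 720°, then released it and moved the hand clear.

**Last checks**
- **Turn:** the final handle angle was 204.6°, against an engagement angle of 199.7 to 207.8°. The nut's turn is therefore 720° to within about 5°, roughly 0.14 mm of rise.
- **Spindle rise:** the side picture shows its end 10.25 px higher; 20 mm should give 10.23 px.
- **Cap:** the top picture shows it upright and seated. That was judged by eye, though the hand reached floor depth when setting it down.
- **Bystanders:** I did not measure their positions again. The glue bottle and wax tin looked unmoved in the last pictures, and the brush was hardly in view.

**What disagreed**
- The fingertips looked about 30 mm higher in the pictures than the reported TCP. I set the hand's height on the cap and the handle from what the pictures showed.
- The opening read about 2 to 3 mm under the true diameter of the cap and the handle.
- While winding, the hand felt up to 11 N toward the wheel's axis and up to 13 N upward. The sideways part came from an error of a few mm in the estimated circle centre, which I mostly corrected on the way.

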